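# Snap the lid shut on the filled chopstick box

### The job

The chopstick box has been refilled and its lid left lying askew on top. Close it up: work the lid into place between the walls (the tall back wall is a stop to square it against) and get both its ends snapped down under the spring catches, so that it sits fully home and level. Do not slam or crush it (never more than about 7 kg of force) and leave the cup, the dish and the can where they stand.

Things in the scene. Friction and masses are not known exactly. Their poses are not given: they have to be found in the camera images.
- box: Grey open chopstick box, fixed, outer 136 (x) x 266 (y) mm. Origin: on the table under the middle of the opening; x points to its tall back wall, away from the robot. Opening 118 x 250 mm (x +-59, y +-125). Front and end walls 8 mm thick, rim 75 mm above the table; back wall 10 mm thick, 95 mm high. Inside all round a ledge 8 mm wide, 57 mm above the table.
- lid: White flat loose lid, 114 (x) x 246 (y) x 20 mm, no handle, about 0.3 kg, same either way round. Origin: centre of its underside, y along its length. Above its lowest 5 mm it is only 234 mm long: each end has a lip 5 mm thick, 6 mm wide. Starts flat on the rims, shifted towards the robot and the box's +y end. Fully home: underside on the ledge, top 2 mm above the rim.
- seat (a point): Middle of the box's opening at ledge height, 57 mm above the table: where the lid's origin belongs. Axes as the box's.
- catch_left_tip (a point): Middle of the edge of the steel spring catch in the box's +y end wall, 67 mm above the table: a wedge 36 mm long (x), 10 mm high, 45 degree faces above and below, standing out 5 mm into the opening. A lid end resting on it is about 13 mm above its seat; pressed there with roughly 6 to 15 N its lip clicks under. A lip can also slide in under it.
- catch_right_tip (a point): The same on the equal catch in the box's -y end wall.
- lid_left (a point): On the lid's underside, 115 mm from its origin towards its +y end (8 mm from the end).
- lid_right (a point): On the lid's underside, 115 mm from its origin towards its -y end (8 mm from the end).
- cup: White cup, 72 mm wide and 62 mm high, bystander on the left. Origin: centre of its underside.
- dish: Small blue bowl, 100 mm wide and 34 mm high, bystander on the right. Origin: centre of its underside.
- can: Drinks can, 60 mm wide and 110 mm high, bystander behind the box. Origin: centre of its underside.

How it is judged (in metres and radians):
At the end, for the whole second after the job is handed in: The lid lies at rest in the box's opening, both its ends within 3 mm of the ledge (so both catches are over its lips), its middle within 7 mm of the opening's middle, lengthwise; cup, dish and can are within 20 mm of where they stood (z of lid_left in the frame of seat between -0.004 and 0.003 m and z of lid_right in the frame of seat between -0.004 and 0.003 m and horizontal distance between lid and seat below 0.007 m and angle between the y axis of lid and the y axis of box, either way round below 0.04 rad and angle between lid's own z axis and vertical below 0.04 rad and linear speed of lid below 0.01 m/s and distance of each of cup, dish, can from where it was at the start of the episode below 0.02 m); the robot touches nothing.
It fails at once if the lid is pushed or pressed with more than 70 N (contact force between any of the arm, the fingers and lid above 70 N).
It fails at once if cup, dish or can is shoved or knocked over (distance of any of cup, dish, can from where it was at the start of the episode above 0.02 m or angle between any of cup, dish, can's own z axis and vertical above 0.4 rad).
It also fails if it takes over 67 s, if anything falls off the work surface, if the arm or the gripper's body presses on something with over 40 N, if the wrist force passes 120 N, or if a joint passes its speed limit or range.

### The arm

A 6-joint arm with a two-finger parallel gripper is mounted at the origin on the work surface. World frame = base frame: x ahead of the robot, y to its left, z up, the work surface at z = 0. Lengths are in mm, angles in rad, forces in N, time in s.
With the tool pointing down it reaches from about 325 to 900 mm from the base axis. Payload 6.1 kg.
Tool frame: the origin (TCP) lies at the very end of the fingers, on their centre line; the grasp point (between the pads) lies 19 mm behind it (bot.tcp_to_grasp is the distance from the TCP to the grasp point, in mm); z points along the fingers, y is the line along which they close (so a half turn about z gives the same grasp; the last joint's range is limited). The gripper opens to 85 mm and grips with 20 to 120 N. Pads are 22 mm wide; open, the fingers measure 114 mm over their backs; the gripper's body (76 mm by 85 mm) begins 54 mm behind the grasp point. The pads swing forward as they close: fully open they stand 13 mm farther back than shut.
Start: joints at [-1.332, 0.22, 1.526, -0, 1.395, -0.126], TCP at [222.969, -583.867, 231.3] pointing down, gripper open.
Joint ranges: [-2.98, 2.98], [-0.91, 2.08], [0.09, 2.57], [-1.24, 4.39], [0.2, 2.65], [-2.68, 2.68]. Speed limits (rad/s): [2.57, 2.57, 3.01, 3.14, 3.14, 3.14].

### API

Orientations are given as [roll, pitch, yaw] about the fixed x, y, z axes, in that order (R = Rz(yaw) Ry(pitch) Rx(roll)).
In Python, from station import bot, cams gives the robot as it stands.
- The arm moves only by the tool step_arm, never from a script. Its argument "motion" is one flat list of numbers, 7 for each row, row after row: the shift along the world's x, y, z in units of 4 cm (1.0 is 4 cm), then the turn, a rotation vector about the world's x, y, z in units of 5 degrees (1.0 is 5 degrees), then the closure, from -1 (fully open) to 1 (shut). A call has 1 to 10 rows; each row shifts and turns the commanded pose from where the row before left it; what a row does not reach is not made up. A row lasts 1/10 s, in which the tool goes at most 50 mm and 8.59 degrees, less where a joint would pass 70% of its speed; a pose out of reach is approached as far as the arm can. A call with a number of a shift or a turn outside -1 to 1 is refused whole. A call with a gripper value outside its range is refused whole. The fingers move at their own pace and stop on an object; the grip force is fixed at half the most. Time passes only in rows, so rows that do not move let the fingers close. It gives the time, the measured TCP pose, the force, the opening and the grip force at its end, in the units of the state.
- bot.state(): the state, without advancing time (a new reading comes with each control period).
- cams.grab_frame(name): name is "scene" or "top" or "wrist"; returns a dict with "pixels" (480x640x3 uint8, blue, green, red), "fx", "fy", "cx", "cy" (pixels), "R" (3x3) and "t" (3): a world point X has camera coordinates R X + t. Camera axes: x right, y down, z forward; pixel columns grow to the right and rows downward; lengths in mm; the calibration is good to about 2 mm. The wrist camera is an equidistant fisheye: a pixel r from the principal point sees the ray r / f radians off the axis. A picture is of the moment at which its call begins. There is no depth.
- bot.close_job(): hands the job in; it is judged then, once.
The state is a dict: "time": time; "joint_pos": joint angles; "qd": joint speeds; "joint_torque": joint torques, N m; "tcp_pos": TCP position; "ee_rot": TCP orientation; "force": force on the tool from outside, world axes, zero at the start; "torque": the same for the moment, N m; "gripper_width": finger opening in mm; "finger_force": force on a finger pad.
Only numpy, scipy, OpenCV 4.12 (cv2) and the standard library are available. Lean on these libraries where they do the work, as an engineer would, in place of code of your own. Each camera call takes 0.05 s, during which the arm holds its last target. There are 200 camera calls.

## Working session

There is one attempt and no reset: what is moved stays moved. The work goes in short steps, Python scripts to look and compute and a tool call to move; the robot and the scene stay as the last step left them, time stands still between calls to the robot, and variables do not carry over. Pictures are saved under pics/ and viewed, at most 10 in all, crops included, and the job is handed in when it is done.

Besides the shell and the picture viewer there is one more tool, called in YAML: its name, and indented under it one key for each argument. step_arm: Moves the arm, as the interface text tells. Its arguments: {"type":"object","properties":{"motion":{"type":"array","items":{"type":"number","minimum":-1,"maximum":1}}},"required":["motion"]}

```bash
mkdir -p pics
python3 - <<'E'
from station import bot,cams
import cv2,numpy as np
for n in("top","scene"):
    f=cams.grab_frame(n); cv2.imwrite(f"pics/{n}0.png",f["pixels"]); print(n,f["fx"],f["fy"],f["cx"],f["cy"],np.round(f["R"],3).tolist(),np.round(f["t"],1).tolist())
s=bot.state();print(s["tcp_pos"],s["ee_rot"],s["force"],s["gripper_width"])
E
```

```text
top 480.2601373551866 480.2601373551866 316.0578759923086 239.70449540395765 [[0.015, -0.999, 0.03], [-0.997, -0.017, -0.073], [0.073, -0.029, -0.997]] [-28.4, 602.1, 1261.6]
scene 450.3566705298062 450.3566705298062 316.975154741323 239.26534758991536 [[0.844, 0.536, -0.005], [0.382, -0.608, -0.696], [-0.376, 0.585, -0.718]] [-530.2, -187.2, 1250.5]
[ 222.86158841 -583.31654147  230.2934403 ] [-3.13981206e+00 -2.48273641e-04  3.64821672e-01] [ 0.1009496  -0.18211991  0.11445292] 85.18709364106873
```

View pics/top0.png

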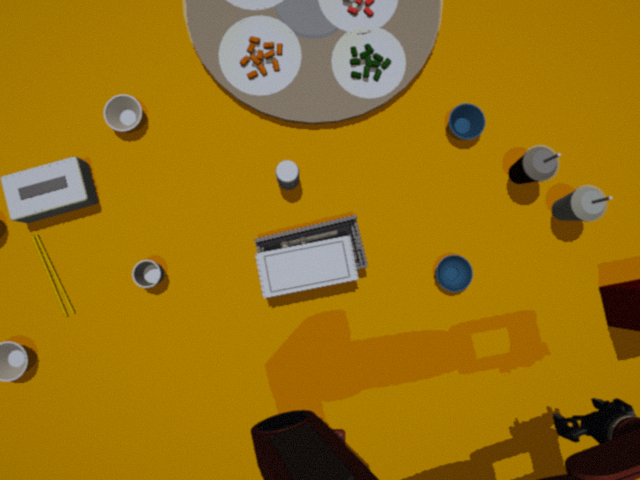

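View pics/scene0.png

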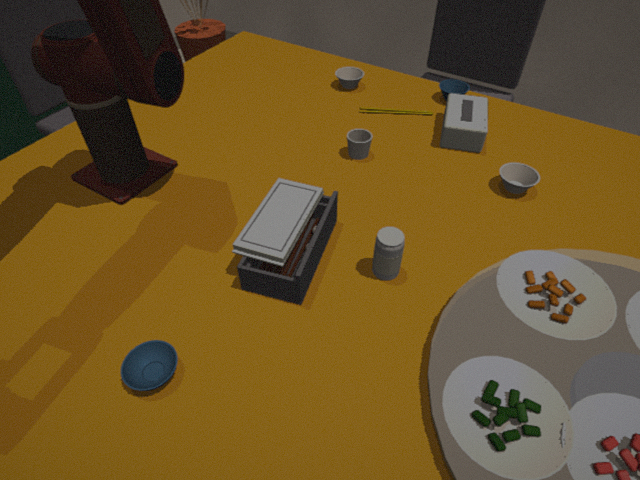

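The top view shows the lid (white) at about (257–357, 235–297), with the box back wall running from (256,240) to (356,218), and the can at (288,175). The cup is at (147,273) and the dish at (454,273). The scene view shows the same, with the lid hanging over the near wall. I'll zoom in for the corners.

Run:
```python
import cv2
a=cv2.imread("pics/top0.png")[205:310,240:380]
cv2.imwrite("pics/topc.png",cv2.resize(cv2.convertScaleAbs(a,alpha=1.5,beta=20),None,fx=5,fy=5,interpolation=cv2.INTER_CUBIC))
a=cv2.imread("pics/scene0.png")[170:310,225:345]
cv2.imwrite("pics/scenec.png",cv2.resize(cv2.convertScaleAbs(a,alpha=1.5,beta=20),None,fx=4,fy=4,interpolation=cv2.INTER_CUBIC))
```

```text
(no output)
```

View pics/topc.png

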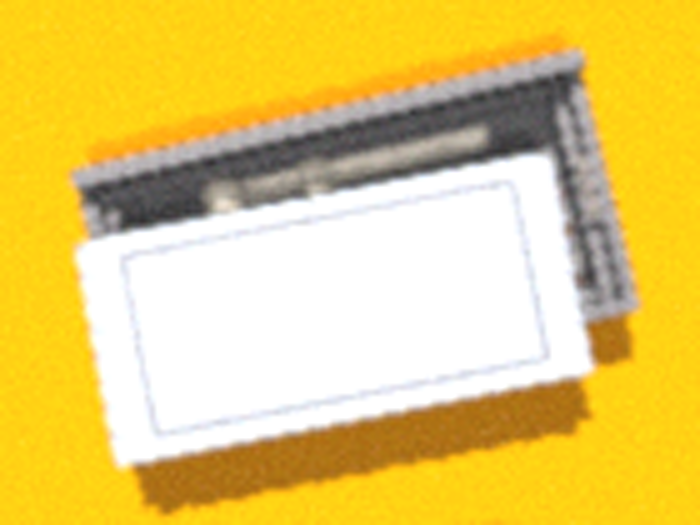

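View pics/scenec.png

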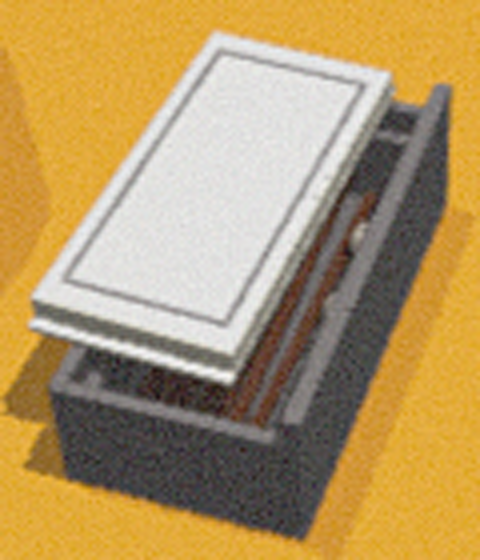

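```bash
cat > fit.py <<'E'
from station import bot,cams
import numpy as np
from scipy.optimize import least_squares
from scipy.spatial.transform import Rotation as Ro
F={n:cams.grab_frame(n) for n in("top","scene")}
def proj(n,X):
    f=F[n];c=X@np.array(f["R"]).T+np.array(f["t"]);return np.c_[f["fx"]*c[:,0]/c[:,2]+f["cx"],f["fy"]*c[:,1]/c[:,2]+f["cy"]]
def px(n,p):
    p=np.array(p,float);return (p/5-.4+[240,205]) if n=="top" else (p/4-.4+[225,170])
def fit(obs,x0):
    def r(q):
        o=[]
        for n in obs:
            m=np.array([a for a,b in obs[n]],float);p=px(n,[b for a,b in obs[n]])
            o.append((proj(n,Ro.from_euler("z",q[3]).apply(m)+q[:3])-p).ravel())
        return np.concatenate(o)
    s=least_squares(r,x0,loss="soft_l1");return s.x,r(s.x)
E
python3 - <<'E'
from fit import *
np.set_printoptions(precision=3,suppress=True,linewidth=150)
box={"top":[((69,133,95),(72,172)),((69,-133,95),(580,48)),((-67,-133,75),(635,308))],
"scene":[((69,133,95),(447,88)),((69,-133,0),(305,538)),((-67,-133,0),(65,475)),((-67,-133,75),(52,385))]}
lid={"top":[((57,123,5),(76,243)),((57,-123,5),(553,151)),((-57,-123,5),(594,372)),((-57,123,5),(118,467))],
"scene":[((-57,-117,20),(32,303)),((57,-117,20),(230,355)),((-57,117,20),(215,33)),((57,117,20),(392,73)),((57,-123,0),(237,383))]}
b,rb=fit(box,[500,0,0,.2]);l,rl=fit(lid,[480,0,75,.2])
print("box",b,"\n",rb,"\nlid",l,"\n",rl)
d=Ro.from_euler("z",-b[3]).apply(l[:3]-b[:3]);print("lid in box",d,l[3]-b[3])
E
```

```text
box [562.565  -4.218   1.264   0.256] 
 [-1.077  0.155 -0.184  0.247  0.883  0.56   1.455 -1.223  0.373  0.578  0.225  0.587 -1.232  0.159] 
lid [530.543   5.703  75.749   0.212] 
 [-0.038  0.333 -0.677  0.018  0.113 -0.355  0.045 -0.139 -0.471 -0.987  1.187  0.236 -0.265 -0.377  0.425 -0.003 -1.153  1.946]
lid in box [-28.472  17.696  74.485] -0.04325436374416525
```

step_arm:
  motion: [0.4,1,0,0,0,-0.1,1,0.4,1,0,0,0,-0.1,1,0.4,1,0,0,0,-0.1,1,0.4,1,0,0,0,-0.1,1,0.4,1,0,0,0,-0.1,1,0.4,1,0,0,0,-0.1,1,0.4,1,0,0,0,-0.1,1,0.4,1,0,0,0,-0.1,1,0.4,1,0,0,0,-0.1,1,0.4,1,0,0,0,-0.1,1]

```text
time: 1.2
tcp_pos: [383.2, -182.2, 231.4]
ee_rot: [3.141, -0.0, 0.277]
force: [1.5, -0.3, 0.3]
gripper_width: 0.3
finger_force: 0.0
```

step_arm:
  motion: [0.4,1,0,0,0,-0.1,1,0.4,1,0,0,0,-0.1,1,0.35,1,-0.3,0,0,-0.1,1,0.35,1,-0.7,0,0,0,1,0,0,-1,0,0,0,1,0,0,-1,0,0,0,1,0,0,-0.5,0,0,0,1,0,0,0,0,0,0,1,0,0,0,0,0,0,1]

```text
time: 2.1
tcp_pos: [442.9, -24.5, 92.1]
ee_rot: [-3.141, 0.0, 0.251]
force: [1.3, 0.8, -0.2]
gripper_width: 0.2
finger_force: 0.0
```

step_arm:
  motion: [0,0,-0.2,0,0,0,1,0,0,0,0,0,0,1]

```text
time: 2.3
tcp_pos: [443.3, -24.8, 84.3]
ee_rot: [3.141, -0.001, 0.251]
force: [0.0, -0.6, -0.3]
gripper_width: 0.2
finger_force: 0.0
```

Run:
```python
from station import cams
import cv2,numpy as np
w=cams.grab_frame("wrist");print(w["fx"],w["cx"],w["cy"],np.round(w["R"],3).tolist(),np.round(w["t"],1).tolist())
cv2.imwrite("pics/wr1.png",w["pixels"])
```

```text
371.64829954431775 312.3517674560236 240.57547307905466 [[0.249, -0.969, 0.0], [-0.935, -0.24, 0.26], [-0.252, -0.065, -0.965]] [-134.9, 412.9, 347.3]
```

View pics/wr1.png

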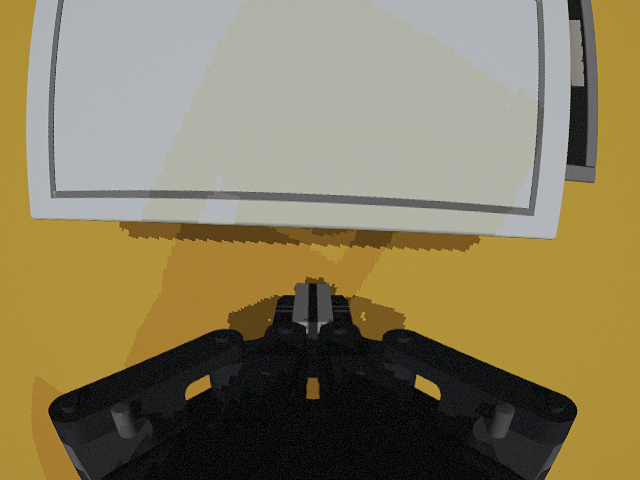

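The wrist view shows the lid's front edge running (32,218)–(556,238), the box's front −y rim corner at (595,182), and the closed fingertips at (313,285), in front of the lid and about 10 mm to the −y side of its middle. I'll check the positions from this view.

```bash
cat > ray.py <<'E'
from station import cams
import numpy as np
def world(w,p,z):
    d=np.array(p,float)-[w["cx"],w["cy"]];r=np.hypot(*d);th=r/w["fx"]
    c=np.r_[d/r*np.sin(th),np.cos(th)];R=np.array(w["R"]);C=-R.T@np.array(w["t"]);v=R.T@c
    return C+v*(z-C[2])/v[2]
E
python3 - <<'E'
from ray import *
w=cams.grab_frame("wrist")
a,b=world(w,(32,218),80),world(w,(556,238),80);d=a-b
print(a,b,"lid yaw",np.arctan2(-d[0],d[1]),np.hypot(*d[:2]))
a,b=world(w,(32,218),95),world(w,(556,238),95);d=a-b;print(a,b,np.hypot(*d[:2]))
print("box corner",world(w,(595,182),75))
c,s=np.cos(.256),np.sin(.256);print("pred",[562.6-67*c+133*s,-4.2-67*s-133*c])
E
```

```text
[444.80268151 120.96126754  80.        ] [ 499.06451544 -132.49043945   80.        ] lid yaw 0.2109075542819259 259.19512803080914
[451.13073682 107.79461828  95.        ] [ 499.89188287 -119.9639149    95.        ] 232.919726086004
box corner [ 533.32915315 -151.63967399   75.        ]
pred [np.float64(531.4608138160756), np.float64(-149.83087270150824)]
```

step_arm:
  motion: [0.19,0.05,0,0,0,0,1,0.19,0.05,0,0,0,0,1,0.19,0.05,0,0,0,0,1,0.1,0.025,0,0,0,0,1,0.1,0.025,0,0,0,0,1,0.1,0.025,0,0,0,0,1,0.1,0.025,0,0,0,0,1,0,0,0,0,0,0,1]

```text
time: 3.2
tcp_pos: [482.2, -14.3, 83.7]
ee_rot: [-3.142, -0.001, 0.251]
force: [-0.8, -0.3, -0.3]
gripper_width: -0.0
finger_force: 0.0
```

step_arm:
  motion: [0.1,0.025,0,0,0,0,1,0,0,0,0,0,0,1]

```text
time: 3.4
tcp_pos: [486.0, -13.4, 83.8]
ee_rot: [-3.142, -0.001, 0.251]
force: [-0.8, 0.3, -0.8]
gripper_width: 0.3
finger_force: 0.1
```

step_arm:
  motion: [0.1,0.025,0,0,0,0,1,0,0,0,0,0,0,1]

```text
time: 3.6
tcp_pos: [490.0, -12.4, 83.8]
ee_rot: [3.142, -0.001, 0.251]
force: [-0.3, -1.0, 0.1]
gripper_width: -0.0
finger_force: 0.0
```

step_arm:
  motion: [0.05,0.0125,0,0,0,0,1,0,0,0,0,0,0,1]

```text
time: 3.8
tcp_pos: [491.8, -12.0, 83.8]
ee_rot: [3.142, -0.0, 0.251]
force: [-1.3, 0.9, 0.0]
gripper_width: 0.2
finger_force: 0.3
```

step_arm:
  motion: [0.05,0.0125,0,0,0,0,1,0,0,0,0,0,0,1]

```text
time: 4.0
tcp_pos: [494.1, -11.5, 83.9]
ee_rot: [3.141, -0.001, 0.251]
force: [0.2, 0.4, 0.9]
gripper_width: -0.0
finger_force: 0.0
```

Run:
```python
from station import cams
import cv2,numpy as np
w=cams.grab_frame("wrist")["pixels"];t=cams.grab_frame("top")["pixels"][205:310,240:380]
s=cams.grab_frame("scene")["pixels"][170:310,225:345]
r=lambda a,k:cv2.resize(cv2.convertScaleAbs(a,alpha=1.4,beta=20),None,fx=k,fy=k,interpolation=cv2.INTER_CUBIC)
im=np.zeros((590,800,3),np.uint8)
a=r(w,.5);im[:240,:320]=a
a=r(t,3);im[250:250+a.shape[0],:420]=a
a=r(s,3.1);im[:a.shape[0],425:425+a.shape[1]]=a[:, :375]
cv2.imwrite("pics/m2.png",im)
```

```text
(no output)
```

View pics/m2.png

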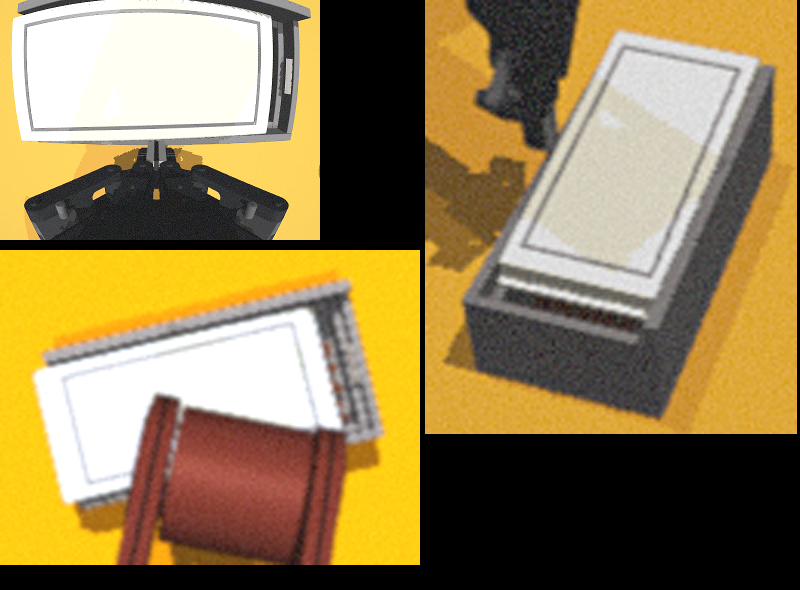

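The lid is almost at the back wall and the front rim is starting to show. Its −y end is still about 20 mm short of the end wall. I'll push on.

step_arm:
  motion: [0.05,0.0125,0,0,0,0,1,0,0,0,0,0,0,1]

```text
time: 4.35
tcp_pos: [495.6, -11.0, 83.7]
ee_rot: [-3.142, 0.0, 0.251]
force: [-1.3, 0.1, 0.6]
gripper_width: 0.3
finger_force: 0.4
```

step_arm:
  motion: [0.05,0.0125,0,0,0,0,1,0,0,0,0,0,0,1]

```text
time: 4.55
tcp_pos: [497.5, -10.5, 83.6]
ee_rot: [-3.141, 0.001, 0.251]
force: [-0.9, -0.9, 0.1]
gripper_width: 0.3
finger_force: 0.9
```

step_arm:
  motion: [0.025,0.006,0,0,0,0,1,0,0,0,0,0,0,1]

```text
time: 4.75
tcp_pos: [497.9, -10.2, 83.5]
ee_rot: [-3.141, 0.002, 0.251]
force: [-3.7, -0.7, 2.6]
gripper_width: 0.4
finger_force: 2.4
```

step_arm:
  motion: [0.025,0.006,0,0,0,0,1,0,0,0,0,0,0,1]

```text
time: 4.95
tcp_pos: [498.2, -9.9, 83.4]
ee_rot: [-3.141, 0.003, 0.252]
force: [-7.0, -0.2, 4.8]
gripper_width: 0.2
finger_force: 4.1
```

```bash
cat > look.py <<'E'
import sys
from station import cams
import cv2,numpy as np
w=cams.grab_frame("wrist")["pixels"]
s=cams.grab_frame("scene")["pixels"][170:310,225:345];t=cams.grab_frame("top")["pixels"][205:310,240:380]
r=lambda a,k:cv2.resize(cv2.convertScaleAbs(a,alpha=1.4,beta=20),None,fx=k,fy=k,interpolation=cv2.INTER_CUBIC)
im=np.zeros((600,800,3),np.uint8)
a=r(w[:340],.7);im[:238,:448]=a
a=r(t,3.2);im[250:250+a.shape[0],:448]=a
a=r(s,2.9);im[:a.shape[0],452:452+a.shape[1]]=a
cv2.imwrite(sys.argv[1],im)
E
python3 look.py pics/m3.png
```

```text
(no output)
```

View pics/m3.png

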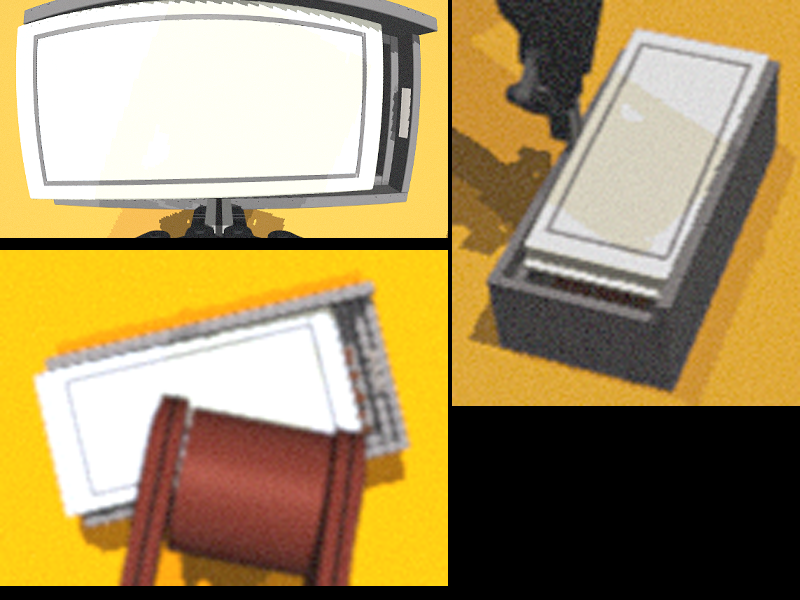

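The finger's push has turned the lid slightly: its −y back corner touches the back wall, while its +y front (left, about (28,199) in the wrist view) still sits on the front rim. I'll push again nearer the +y end.

step_arm:
  motion: [-0.2,-0.05,0,0,0,0,1,-0.25,0.8,0,0,0,0,1,-0.2,0.7,0,0,0,0,1,0,0,0,0,0,0,1,0.1,0.025,0,0,0,0,1,0,0,0,0,0,0,1]

```text
time: 5.7
tcp_pos: [478.8, 48.5, 84.2]
ee_rot: [3.141, -0.002, 0.251]
force: [-0.5, -0.5, 0.3]
gripper_width: 0.2
finger_force: 0.0
```

step_arm:
  motion: [0.06,0.015,0,0,0,0,1,0,0,0,0,0,0,1]

```text
time: 5.9
tcp_pos: [480.6, 49.0, 83.8]
ee_rot: [3.141, -0.001, 0.25]
force: [-0.3, 0.5, -0.0]
gripper_width: -0.1
finger_force: 0.0
```

step_arm:
  motion: [0.04,0.01,0,0,0,0,1,0,0,0,0,0,0,1]

```text
time: 6.1
tcp_pos: [481.5, 49.7, 83.6]
ee_rot: [-3.142, 0.001, 0.251]
force: [-0.1, -0.7, -0.5]
gripper_width: 0.3
finger_force: 0.3
```

step_arm:
  motion: [0.04,0.01,0,0,0,0,1,0,0,0,0,0,0,1]

```text
time: 6.3
tcp_pos: [481.6, 49.8, 83.4]
ee_rot: [3.141, 0.004, 0.252]
force: [-6.1, -3.1, 4.5]
gripper_width: -0.1
finger_force: 3.6
```

step_arm:
  motion: [-0.15,-0.05,0,0,0,0,1,0,0,0.8,0,0,0,1,0,0.3,0.7,0,0,0,1,0.3,1,0,0,0,0,1,0.3,1,0,0,0,0,1,0.4,0.9,0,0,0,0,1,0,0,0,0,0,0,1]

```text
time: 7.0
tcp_pos: [518.5, 180.1, 144.2]
ee_rot: [-3.14, -0.003, 0.255]
force: [0.3, -0.7, 0.3]
gripper_width: -0.0
finger_force: 0.0
```

```bash
python3 look.py pics/m4.png
```

```text
(no output)
```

View pics/m4.png

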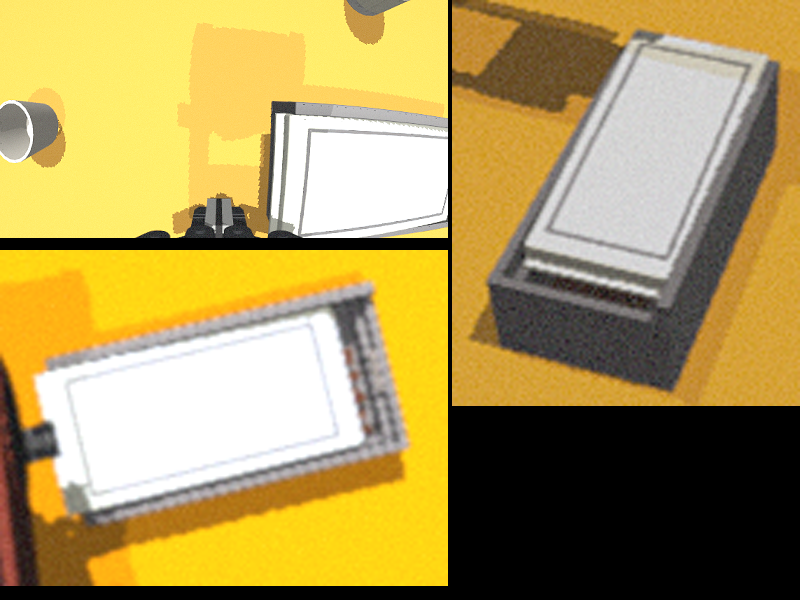

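The lid is now between the front and back walls, with its −y end dropped inside and its +y lip on the +y rim. I'll push it towards −y from its +y end.

step_arm:
  motion: [0,0,-1,0,0,0,1,0,0,-0.47,0,0,0,1,0.1,-0.39,0,0,0,0,1,0.05,-0.19,0,0,0,0,1,0,0,0,0,0,0,1]

```text
time: 7.65
tcp_pos: [524.6, 151.3, 86.5]
ee_rot: [3.141, -0.003, 0.249]
force: [0.4, 0.3, -0.9]
gripper_width: 0.1
finger_force: 0.0
```

step_arm:
  motion: [0.025,-0.1,0,0,0,0,1,0.025,-0.1,0,0,0,0,1,0,0,0,0,0,0,1]

```text
time: 7.95
tcp_pos: [525.7, 144.8, 85.6]
ee_rot: [3.141, -0.001, 0.251]
force: [0.0, -0.6, 0.1]
gripper_width: -0.3
finger_force: 0.0
```

step_arm:
  motion: [0.025,-0.1,0,0,0,0,1,0.025,-0.1,0,0,0,0,1,0,0,0,0,0,0,1]

```text
time: 8.25
tcp_pos: [527.2, 136.9, 84.9]
ee_rot: [3.141, 0.0, 0.251]
force: [0.3, -0.9, 0.1]
gripper_width: 0.1
finger_force: 0.0
```

step_arm:
  motion: [0.025,-0.1,0,0,0,0,1,0,0,0,0,0,0,1]

```text
time: 8.45
tcp_pos: [528.2, 132.8, 84.8]
ee_rot: [3.141, 0.0, 0.251]
force: [0.3, -0.4, 0.4]
gripper_width: -0.1
finger_force: 0.0
```

step_arm:
  motion: [0.02,-0.08,0,0,0,0,1,0,0,0,0,0,0,1]

```text
time: 8.65
tcp_pos: [529.0, 129.7, 84.9]
ee_rot: [3.141, 0.0, 0.251]
force: [0.1, 0.2, -0.5]
gripper_width: -0.1
finger_force: 0.1
```

step_arm:
  motion: [0.02,-0.08,0,0,0,0,1,0,0,0,0,0,0,1]

```text
time: 8.85
tcp_pos: [529.8, 126.5, 84.9]
ee_rot: [3.141, 0.0, 0.251]
force: [-1.1, -0.2, -0.2]
gripper_width: -0.1
finger_force: 0.1
```

step_arm:
  motion: [0.02,-0.08,0,0,0,0,1,0,0,0,0,0,0,1]

```text
time: 9.05
tcp_pos: [530.6, 123.2, 84.9]
ee_rot: [3.141, -0.0, 0.251]
force: [0.2, 0.1, -0.1]
gripper_width: -0.4
finger_force: 0.1
```

step_arm:
  motion: [0.0125,-0.05,0,0,0,0,1,0,0,0,0,0,0,1]

```text
time: 9.25
tcp_pos: [531.1, 121.4, 85.0]
ee_rot: [3.141, -0.0, 0.251]
force: [0.1, 0.6, -0.5]
gripper_width: 0.3
finger_force: 0.1
```

step_arm:
  motion: [0.0125,-0.05,0,0,0,0,1,0,0,0,0,0,0,1]

```text
time: 9.45
tcp_pos: [531.7, 119.2, 85.0]
ee_rot: [3.141, -0.0, 0.251]
force: [0.7, 0.6, 0.8]
gripper_width: 0.3
finger_force: 0.0
```

step_arm:
  motion: [0.0125,-0.05,0,0,0,0,1,0,0,0,0,0,0,1]

```text
time: 9.65
tcp_pos: [532.2, 117.3, 85.0]
ee_rot: [3.141, -0.0, 0.251]
force: [-0.5, -0.2, 0.8]
gripper_width: 0.0
finger_force: 0.0
```

```bash
python3 look.py pics/m5.png
```

```text
(no output)
```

View pics/m5.png

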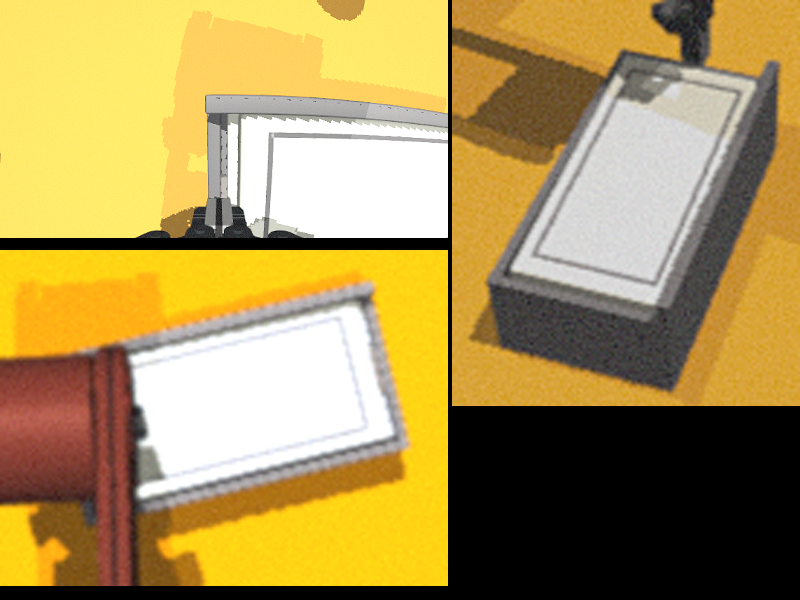

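Run:
```python
from ray import *
w=cams.grab_frame("wrist");g=w["pixels"].mean(2)
c,s=np.cos(.254),np.sin(.254)
row=180;seg=g[row-3:row+4,290:420].mean(0);e=np.abs(np.diff(seg))
for i in np.where(e>12)[0]:
    o=[]
    for z in(57,67,75,90):
        p=world(w,(290+i+.5,row),z)[:2]-[562.6,-4.2];o.append(round(-s*p[0]+c*p[1],1))
    print(290+i,int(seg[i]),int(seg[i+1]),"box y at z57,67,75,90:",o)
```

```text
295 124 80 box y at z57,67,75,90: [np.float64(132.6), np.float64(132.1), np.float64(131.8), np.float64(131.1)]
297 86 103 box y at z57,67,75,90: [np.float64(131.7), np.float64(131.3), np.float64(130.9), np.float64(130.3)]
313 94 76 box y at z57,67,75,90: [np.float64(124.3), np.float64(124.3), np.float64(124.3), np.float64(124.4)]
314 76 48 box y at z57,67,75,90: [np.float64(123.8), np.float64(123.9), np.float64(123.9), np.float64(124.0)]
324 48 72 box y at z57,67,75,90: [np.float64(119.2), np.float64(119.5), np.float64(119.8), np.float64(120.3)]
325 72 132 box y at z57,67,75,90: [np.float64(118.7), np.float64(119.1), np.float64(119.4), np.float64(119.9)]
326 132 156 box y at z57,67,75,90: [np.float64(118.3), np.float64(118.6), np.float64(118.9), np.float64(119.5)]
328 160 173 box y at z57,67,75,90: [np.float64(117.3), np.float64(117.8), np.float64(118.1), np.float64(118.8)]
329 173 187 box y at z57,67,75,90: [np.float64(116.9), np.float64(117.3), np.float64(117.7), np.float64(118.4)]
339 172 160 box y at z57,67,75,90: [np.float64(112.2), np.float64(113.0), np.float64(113.6), np.float64(114.6)]
340 160 59 box y at z57,67,75,90: [np.float64(111.8), np.float64(112.5), np.float64(113.1), np.float64(114.3)]
343 74 96 box y at z57,67,75,90: [np.float64(110.4), np.float64(111.2), np.float64(111.9), np.float64(113.1)]
344 96 139 box y at z57,67,75,90: [np.float64(109.9), np.float64(110.8), np.float64(111.5), np.float64(112.8)]
345 139 160 box y at z57,67,75,90: [np.float64(109.5), np.float64(110.4), np.float64(111.1), np.float64(112.4)]
```

step_arm:
  motion: [0.0125,-0.05,0,0,0,0,1,0,0,0,0,0,0,1]

```text
time: 10.05
tcp_pos: [532.6, 115.4, 84.9]
ee_rot: [3.141, -0.0, 0.251]
force: [0.4, 0.3, -0.5]
gripper_width: -0.2
finger_force: 0.0
```

step_arm:
  motion: [0.0125,-0.05,0,0,0,0,1,0,0,0,0,0,0,1]

```text
time: 10.25
tcp_pos: [533.1, 113.4, 84.9]
ee_rot: [3.141, -0.0, 0.251]
force: [0.8, -0.1, 0.1]
gripper_width: -0.1
finger_force: 0.0
```

The lid is now inside the opening, its −y end at the end wall and its +y lip near the catch. Next I press down on the +y end.

step_arm:
  motion: [-0.0125,0.05,0.5,0,0,0,1,0.12,-0.44,0,0,0,0,1,0,0,-0.2,0,0,0,1,0,0,0,0,0,0,1]

```text
time: 10.65
tcp_pos: [536.3, 97.9, 95.5]
ee_rot: [-3.141, 0.002, 0.25]
force: [-0.2, -0.2, -0.1]
gripper_width: -0.1
finger_force: 0.0
```

step_arm:
  motion: [0,0,-0.1,0,0,0,1,0,0,0,0,0,0,1]

```text
time: 10.85
tcp_pos: [536.4, 98.3, 91.8]
ee_rot: [-3.141, 0.002, 0.252]
force: [-0.3, 0.7, -0.4]
gripper_width: 0.1
finger_force: 0.0
```

step_arm:
  motion: [0,0,-0.1,0,0,0,1,0,0,0,0,0,0,1]

```text
time: 11.05
tcp_pos: [536.8, 98.2, 88.2]
ee_rot: [-3.141, 0.001, 0.252]
force: [0.2, -0.3, -0.2]
gripper_width: -0.3
finger_force: 0.0
```

step_arm:
  motion: [0,0,-0.05,0,0,0,1,0,0,0,0,0,0,1]

```text
time: 11.25
tcp_pos: [537.5, 98.2, 87.1]
ee_rot: [-3.141, -0.0, 0.251]
force: [0.3, 1.1, 1.9]
gripper_width: 0.4
finger_force: 0.8
```

step_arm:
  motion: [0,0,-0.025,0,0,0,1,0,0,0,0,0,0,1]

```text
time: 11.45
tcp_pos: [537.7, 98.3, 86.7]
ee_rot: [-3.141, -0.001, 0.251]
force: [-2.0, 1.4, 5.2]
gripper_width: 0.0
finger_force: 2.6
```

step_arm:
  motion: [0,0,-0.025,0,0,0,1,0,0,0,0,0,0,1]

```text
time: 11.65
tcp_pos: [537.5, 98.0, 85.1]
ee_rot: [3.141, -0.0, 0.251]
force: [0.5, -0.0, 0.1]
gripper_width: -0.2
finger_force: 0.0
```

step_arm:
  motion: [0,0,-0.025,0,0,0,1,0,0,0,0,0,0,1]

```text
time: 11.85
tcp_pos: [537.1, 97.9, 83.5]
ee_rot: [-3.142, 0.001, 0.251]
force: [-1.4, 0.7, 0.5]
gripper_width: -0.1
finger_force: 0.0
```

step_arm:
  motion: [0,0,-0.025,0,0,0,1,0,0,0,0,0,0,1]

```text
time: 12.05
tcp_pos: [537.1, 97.9, 82.6]
ee_rot: [-3.141, 0.001, 0.251]
force: [0.3, -0.5, 0.1]
gripper_width: 0.1
finger_force: 0.0
```

Clicked. I'll carry on down to confirm the height of the lid's top.

step_arm:
  motion: [0,0,-0.1,0,0,0,1,0,0,0,0,0,0,1]

```text
time: 12.25
tcp_pos: [536.9, 97.9, 78.2]
ee_rot: [-3.141, 0.001, 0.251]
force: [0.2, -0.7, -0.2]
gripper_width: -0.4
finger_force: 0.0
```

step_arm:
  motion: [0,0,-0.05,0,0,0,1,0,0,0,0,0,0,1]

```text
time: 12.45
tcp_pos: [537.5, 98.0, 77.1]
ee_rot: [3.142, -0.0, 0.251]
force: [-1.4, 0.4, 3.0]
gripper_width: -0.1
finger_force: 1.4
```

step_arm:
  motion: [0,0,-0.025,0,0,0,1,0,0,0,0,0,0,1]

```text
time: 12.65
tcp_pos: [537.5, 98.0, 77.1]
ee_rot: [3.141, -0.0, 0.251]
force: [-4.6, -0.5, 9.6]
gripper_width: 0.1
finger_force: 4.6
```

step_arm:
  motion: [0,0,-0.025,0,0,0,1,0,0,0,0,0,0,1]

```text
time: 12.85
tcp_pos: [537.5, 98.0, 77.0]
ee_rot: [3.141, 0.0, 0.252]
force: [-8.5, -0.3, 17.0]
gripper_width: 0.2
finger_force: 8.2
```

The +y end's top is at 77 mm, fully home. Now the −y end.

step_arm:
  motion: [0,0,0.8,0,0,0,1,0.26,-0.99,0,0,0,0,1,0.26,-0.99,0,0,0,0,1,0.26,-0.99,0,0,0,0,1,0.26,-0.99,0,0,0,0,1,0.26,-0.99,0,0,0,0,1,0,0,0,0,0,0,1,0,0,-0.5,0,0,0,1,0,0,0,0,0,0,1]

```text
time: 13.75
tcp_pos: [587.2, -99.3, 84.2]
ee_rot: [-3.139, 0.004, 0.251]
force: [-0.9, 0.4, -1.3]
gripper_width: 0.1
finger_force: 0.0
```

step_arm:
  motion: [0,0,-0.1,0,0,0,1,0,0,0,0,0,0,1]

```text
time: 13.95
tcp_pos: [589.2, -99.3, 82.8]
ee_rot: [-3.141, 0.0, 0.252]
force: [-0.5, -0.1, 0.8]
gripper_width: -0.1
finger_force: 0.0
```

step_arm:
  motion: [0,0,-0.1,0,0,0,1,0,0,0,0,0,0,1]

```text
time: 14.15
tcp_pos: [589.3, -99.7, 78.9]
ee_rot: [3.142, -0.0, 0.252]
force: [0.1, 0.7, -0.6]
gripper_width: 0.1
finger_force: 0.0
```

step_arm:
  motion: [0,0,-0.05,0,0,0,1,0,0,0,0,0,0,1]

```text
time: 14.35
tcp_pos: [589.6, -100.0, 77.1]
ee_rot: [3.141, -0.0, 0.251]
force: [0.4, 0.3, -0.3]
gripper_width: 0.2
finger_force: 0.0
```

step_arm:
  motion: [0,0,-0.025,0,0,0,1,0,0,0,0,0,0,1]

```text
time: 14.55
tcp_pos: [589.6, -100.0, 77.1]
ee_rot: [3.141, -0.0, 0.251]
force: [-3.2, 1.3, 6.4]
gripper_width: -0.1
finger_force: 3.4
```

step_arm:
  motion: [0,0,-0.025,0,0,0,1,0,0,0,0,0,0,1]

```text
time: 14.75
tcp_pos: [589.6, -100.0, 77.0]
ee_rot: [3.141, -0.0, 0.251]
force: [-6.0, 1.6, 13.2]
gripper_width: -0.1
finger_force: 6.5
```

step_arm:
  motion: [0,0,1,0,0,0,1,0,0,1,0,0,0,1,-0.5,-0.8,0.3,0,0,0,1,-0.5,-0.9,0,0,0,0,1,-0.5,-0.9,0,0,0,0,1,-0.5,-0.9,0,0,0,0,1,-0.5,-0.9,0,0,0,0,1,0,0,0,0,0,0,1]

```text
time: 15.55
tcp_pos: [487.2, -280.1, 167.2]
ee_rot: [3.14, 0.001, 0.246]
force: [0.6, 1.1, 0.1]
gripper_width: -0.1
finger_force: 0.0
```

```bash
python3 look.py pics/m6.png
```

```text
(no output)
```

View pics/m6.png

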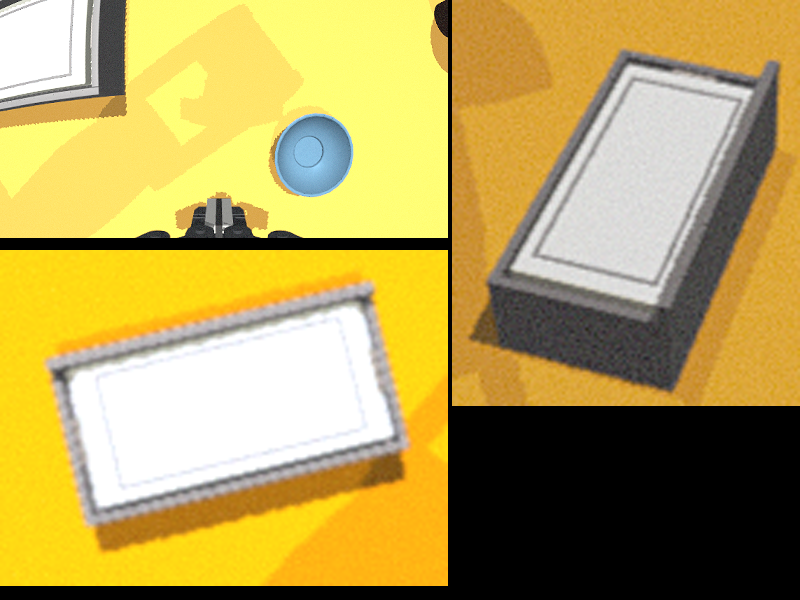

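The lid sits level between all four walls, with both ends' tops at 77 mm, and the arm is clear.

```bash
python3 -c "
from station import bot
print(bot.close_job())"
```

```text
the job is handed in; nothing more can be done
None
```

The lid is closed and the job handed in: both ends measured 77 mm on top (fully home), and only the +y catch was felt to click, as the −y lip slid under its own; peak force read between moves was about 19 N, and the arm never touched the cup, dish or can (no verdict came back).

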